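# Centre-punch the pencil cross on a furniture panel

## Task

Take the automatic centre punch with the steel collar out of its wooden stand, put its point on the pencil cross on the birch panel and press it straight down until it trips with a snap; stop right there, because ramming it on against its end stop bruises the veneer, and do not trip it anywhere else. Then set it back upright in the hole of the stand it came from, down on its collar, let go, and leave everything else where it is.

Things in the scene. Friction and masses are not known exactly. Their poses are not given: they have to be found in the camera images.
- punch: automatic centre punch, a steel and aluminium rod upright in one hole of the stand, 200 g. Origin: centre of its collar's underside; z up the rod. Collar 30 mm diameter, z 0 to 6 mm; above it a round 18 mm barrel to grip, z 6 to 60, and a 21 mm cap, z 60 to 68. Below: 16 mm sleeve, z 0 to -30, then sliding nose and bit. In the stand the collar rests on its top, the rest hangs free in the hole
- nose_end (a point): lower end of the punch's sliding nose (10 mm diameter), on its axis, 46 mm below the punch origin when fully out. A pointed 5 mm bit sticks out of it on the same axis, by 12 to 24 mm: set by hand, different each time and not measured, to be found by touch. The bit does not slip in the nose
- nose (a joint): nose pushed into the punch, m: 0 = fully out, 0.0105 = rigid end stop. Push needed: about 2 N at first touch, 4 N at 1 mm, 8 N at 3 mm, climbing to a peak of 11 to 13 N at 5 to 6 mm, then it gives way: 9 N at 7.5 mm, 7 N at 8.3 mm (from here it is tripped), 4 N at 9.7 mm, then the stop, where force shoots up. Lifted off, it springs fully out again
- mark: pencil cross on the panel's top face, two dark strokes 30 mm long and 1.6 mm wide; origin at their crossing, on the top face, z up. Where to punch
- panel: rigid birch-veneer furniture panel 160 x 230 x 18 mm (x, y, z) lying flat and held fast on the desk; origin at the centre of its underside. A few 8 mm dark drilled holes near its edges are not to be punched
- stand: wooden block 70 x 140 x 75 mm (x, y, z), fixed; origin at the centre of its underside. Two upright through holes 20 mm in diameter, 74 mm apart along its y: one holds the punch, the other the awl
- stand_hole0 (a point): centre of the mouth of the stand's hole on its +y side, on the top face, 75 mm above the desk
- stand_hole1 (a point): centre of the mouth of the stand's hole on its -y side, on the top face
- awl: scratch awl standing in the stand's other hole: bulbous dark wooden handle 28 mm wide reaching 55 mm above the stand, no collar; origin on its axis at the stand's top. A bystander
- dowel0: wooden dowel 8 mm diameter, 35 mm long, lying on the panel; origin under its middle. A bystander
- dowel1: wooden dowel like it, lying on the desk. A bystander
- dowel2: wooden dowel like it, lying on the desk. A bystander
- camlock: zinc cam lock, a disc 17 mm diameter, 12 mm high, lying on the panel; origin under its middle. A bystander
Things that resemble listed ones, but are neither listed nor needed, are in the scene too. What is shaped like the punch but blue is not meant. Of the things that look like the stand, the smaller one is meant.

How it is judged:
On the way:
1. the punch trips on the pencil cross: upright within 5 degrees, nose end within 4 mm of the crossing, nose pushed in past 8.3 mm against the panel (value of joint nose above 0.0083 m and horizontal distance between nose_end and mark below 0.004 m and angle between punch's own z axis and vertical below 0.087 rad and contact force between punch and panel above 0.5 N), for 0.05 s.
At the end, for the whole second after the job is handed in: the punch stands upright (within 4 degrees) in a hole of the stand, on the hole's axis within 6 mm, its collar down on the stand's top within 3 mm, nose fully out, at rest and released ((horizontal distance between punch and stand_hole0 below 0.006 m or horizontal distance between punch and stand_hole1 below 0.006 m) and angle between punch's own z axis and vertical below 0.07 rad and z of punch in the frame of stand between 0.072 and 0.078 m and value of joint nose below 0.0015 m and linear speed of punch below 0.02 m/s); the robot touches nothing.
It fails at once if the punch presses on the panel with more than 20 N (rammed against its end stop) (contact force between punch and panel above 20 N).
It fails at once if the punch is tripped (nose in past 7 mm) away from the cross, with its nose end more than 8 mm from the crossing (value of joint nose above 0.007 m and horizontal distance between nose_end and mark above 0.008 m).
It fails at once if a bystander (awl, dowels, cam lock) is moved by more than 20 mm (distance of any of awl, dowel0, dowel1, dowel2, camlock from where it was at the start of the episode above 0.02 m).
It also fails if it takes over 64 s, if anything falls off the work surface, if the arm or the gripper's body presses on something with over 40 N, if the wrist force passes 120 N, or if a joint passes its speed limit or range.

## Robot

A 7-joint arm with a two-finger parallel gripper is mounted at the origin on the work surface. World frame = base frame: x ahead of the robot, y to its left, z up, the work surface at z = 0. Lengths are in m, angles in rad, forces in N, time in s.
With the tool pointing down it reaches from about 0.425 to 0.925 m from the base axis. Payload 6.8 kg.
Tool frame: the origin (TCP) lies on the front face of the gripper's body, between the roots of the fingers; the fingertips stand 73 mm ahead of it and the grasp point (between the pads) lies 54 mm ahead of it; z points along the fingers, x is the direction in which the jaws open and shut, and the axes are right-handed (so a half turn about z gives the same grasp; the last joint's range is limited). The gripper opens to 85 mm and grips with 20 to 120 N. Pads are 22 mm wide; open, the fingers measure 114 mm over their backs; the gripper's body (76 mm by 85 mm) begins 54 mm behind the grasp point. The pads swing forward as they close: fully open they stand 13 mm farther back than shut.
Start: joints at [0.999, 0.477, 0.022, 1.555, -0.011, 1.109, -0.083], TCP at [0.302, -0.604, 0.304] pointing down, gripper open.
Joint ranges: [-2.96, 2.96], [-0.34, 2.1], [-1.41, 1.46], [0.24, 2.44], [-1.37, 4.51], [0.17, 1.92], [-2.96, 2.96]. Speed limits (rad/s): [2.39, 2.39, 3.14, 3.14, 3.14, 3.14, 3.14].

## Interface

Orientations are given as a unit quaternion [w, x, y, z].
In Python, from station import get_obs, read_camera, hand_in gives the robot as it stands. The module is installed in compiled form; this text tells all that it offers.
- The arm moves only by the shell command python3 -m creep 'ROWS' [FORCE]. ROWS is JSON, a list that holds one entry, the list of rows, each a list of 7 numbers: the turn, a rotation vector about the tool's x, y, z in rad, then the shift along the tool's x, y, z in m, then the finger opening in m, from 0 to 0.0854. A call has 1 to 20 rows; each row shifts and turns the pose as measured when the row begins, along the tool's axes as they then stand; what a row does not reach is not made up. A row lasts 1/12 s, in which the tool goes at most 41.7 mm and 7.16 degrees, less where a joint would pass 70% of its speed; a pose out of reach is approached as far as the arm can. A call is refused whole if a number of a shift passes 0.0417 or a number of a turn 0.125, either way. A call with a gripper value outside its range is refused whole. The fingers move at their own pace and stop on an object; FORCE is the grip in N (left out, the last holds). Time passes only in rows, so rows that do not move let the fingers close. It gives the time, the measured TCP pose, the force and the opening at its end, in the units of the state.
- get_obs(): the state, without advancing time (a new reading comes with each control period).
- read_camera(name): name is "scene" or "top" or "wrist"; returns a dict with "color" (400x640x3 uint8, red, green, blue), "range_z" (400x640 float32, m along the optical axis (not along the pixel's ray), 0 where there is no reading), "fovy" (degrees; the focal length in pixels is half the picture's height over the tangent of half this angle, whatever the lens; pixels are square), "cx", "cy" (the principal point, pixels), "rvec" (rotation vector, rad) and "tvec" (3), from world to camera coordinates, as OpenCV has them. Camera axes: x right, y down, z forward; pixel columns grow to the right and rows downward; lengths in m; the calibration is good to about 2 mm. A picture is of the moment at which its call begins.
- hand_in(): hands the job in, once; it reports no verdict.
The state is a dict: "t": time; "q": joint angles; "joint_vel": joint speeds; "joint_torque": joint torques, N m; "eef_pos": TCP position; "tool_rot": TCP orientation; "contact_force": force on the tool from outside, world axes, zero at the start; "torque": the same for the moment, N m; "gripper_width": opening from 0.0 (shut) to 1.0 (fully open).
Only numpy, scipy, OpenCV 4.12 (cv2) and the standard library are available. Lean on these libraries where they do the work, as an engineer would, in place of code of your own. Each camera call takes 0.05 s, during which the arm holds its last target.

## Working session

There is one attempt and no reset: what is moved stays moved. The work goes in short steps, Python scripts to look and compute and a shell command to move; the robot and the scene stay as the last step left them, time stands still between calls to the robot, and variables do not carry over. Pictures are saved under pics/ and viewed, and the job is handed in when it is done.

```bash
mkdir -p pics; ls; cat > h.py <<'E'
import numpy as np, cv2
from station import get_obs, read_camera
from scipy.spatial.transform import Rotation as R
def cam(n):
    c=read_camera(n); c['f']=200/np.tan(np.radians(c['fovy'])/2)
    c['R']=R.from_rotvec(np.array(c['rvec']).ravel()).as_matrix(); c['t']=np.array(c['tvec']).ravel()
    c['o']=-c['R'].T@c['t']; return c
def save(c,n): cv2.imwrite('pics/'+n,c['color'][:,:,::-1])
def ray(c,u,v,z):
    d=c['R'].T@np.array([(u-c['cx'])/c['f'],(v-c['cy'])/c['f'],1]); s=(z-c['o'][2])/d[2]; return c['o']+s*d
def pts(c):
    v,u=np.mgrid[:400,:640]; z=c['range_z']
    P=np.stack([(u-c['cx'])/c['f']*z,(v-c['cy'])/c['f']*z,z],-1); return (P-c['t'])@c['R']
def proj(c,p):
    q=c['R']@np.asarray(p)+c['t']; return c['cx']+c['f']*q[0]/q[2], c['cy']+c['f']*q[1]/q[2]
E
python3 - <<'E'
from h import *
import pickle
o=get_obs(); print({k:np.round(v,4) for k,v in o.items()})
for n in ['scene','top','wrist']:
    c=cam(n); save(c,n+'0.png'); pickle.dump(c,open(n+'0.pkl','wb')); print(n,c['o'],c['fovy'],c['cx'],c['cy'])
E
```

```text
pics
{'t': np.float64(0.0), 'q': array([ 0.9989,  0.4778,  0.0224,  1.5565, -0.0115,  1.1093, -0.0831]), 'joint_vel': array([ 0.0005, -0.0001, -0.001 ,  0.0003,  0.0004, -0.0017,  0.0002]), 'joint_torque': array([-1.40000e-03, -5.96458e+01,  1.60780e+00, -2.81198e+01,
        1.25000e-02,  9.40000e-03, -0.00000e+00]), 'eef_pos': array([ 0.3018, -0.6033,  0.3029]), 'tool_rot': array([-4.000e-04,  8.507e-01, -5.257e-01, -8.000e-04]), 'contact_force': array([ 0.7469,  0.2956, -0.2423]), 'torque': array([-0.0078, -0.0302, -0.0309]), 'gripper_width': np.float64(0.9992)}
scene [1.31441665 0.31288638 0.69180495] 48.30699620309913 319.10781366886175 196.12533208260461
top [0.24648696 0.09576475 1.33622315] 45.11011109216699 319.92416050413624 196.96253716519465
wrist [ 0.36387185 -0.57238221  0.37203393] 64.0077432640186 320.5456830313941 197.94561097495696
```

View pics/scene0.png

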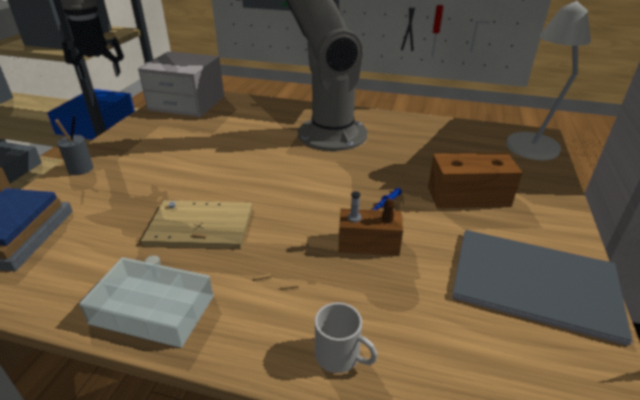

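View pics/top0.png

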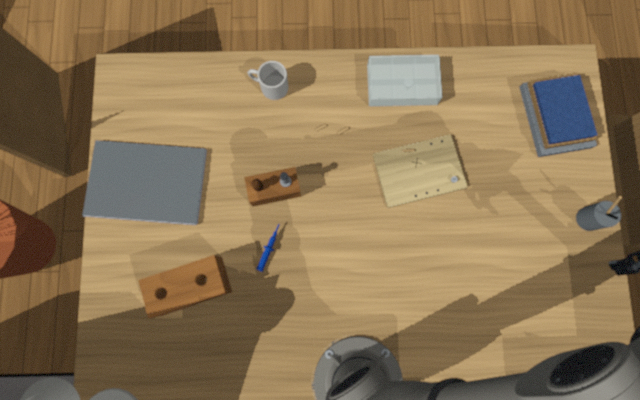

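View pics/wrist0.png

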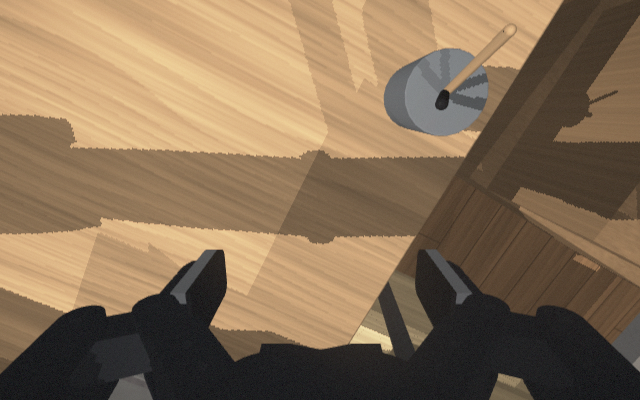

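The top picture shows these candidates:
- Stand: the small one is at (273,185) and the larger look-alike at (185,287).
- Punch: a grey rod at (285,180), the dark awl at (257,185), and a blue punch lying at (270,248), which is not meant.
- Panel: at (420,170), with the cross near (417,162), a dowel near (408,150) and the cam lock at (454,179).

Next I'll take close crops and measure.

```bash
python3 - <<'E'
from h import *
import pickle
t=pickle.load(open('top0.pkl','rb')); s=pickle.load(open('scene0.pkl','rb'))
a=cv2.resize(t['color'][125:225,235:335],(400,400),interpolation=cv2.INTER_CUBIC)
b=cv2.resize(t['color'][125:225,370:470],(400,400),interpolation=cv2.INTER_CUBIC)
d=cv2.resize(s['color'][170:270,320:420],(400,200*2),interpolation=cv2.INTER_CUBIC)[:, :]
cv2.imwrite('pics/crop0.png',np.hstack([a,b])[:,:,::-1]); cv2.imwrite('pics/crop1.png',d[:,:,::-1])
for n,u,v,z in [('punchcap',285,180,.143),('awl',257,185,.13),('mark',417,162,.018),('bigA',161,293,.075),('cam',454,179,.03)]:
    print(n,np.round(ray(t,u,v,z),4), t['range_z'][v,u])
P=pts(t)
m=(P[...,2]>.068)&(P[...,2]<.082)&(t['range_z']>0); m[:, :235]=0; m[:,320:]=0; m[:155]=0;m[215:]=0
print('stand top',m.sum(),np.median(P[m],0)); 
Q=P[m][:,:2].astype(np.float32); print(cv2.minAreaRect(Q))
m=(P[...,2]>.09)&(P[...,2]<.2); m[:, :235]=0; m[:,320:]=0; m[:155]=0;m[215:]=0
v,u=np.where(m); print(np.c_[u,v,np.round(P[m]*1000)][::3].astype(int))
E
```

```text
punchcap [0.5151 0.1781 0.143 ] 1.248879
awl [0.5065 0.2508 0.13  ] 1.2364402
mark [ 0.5872 -0.1863  0.018 ] 1.3600243
bigA [0.2401 0.5037 0.075 ] 1.2543554
cam [ 0.5332 -0.2837  0.03  ] 1.3380787
stand top 1136 [0.51770226 0.21779596 0.07475396]
((0.521623969078064, 0.21977198123931885), (0.07123973220586777, 0.14031198620796204), 10.613978385925293)
[[281 172 536 188 144]
 [284 172 536 180 145]
 [281 173 534 188 142]
 [284 173 534 181 142]
 [280 174 532 191 141]
 [283 174 532 183 138]
 [286 174 531 176 140]
 [281 175 528 188 143]
 [284 175 528 180 144]
 [287 175 528 173 144]
 [282 176 527 186 139]
 [285 176 526 178 141]
 [280 177 524 191 141]
 [283 177 523 183 144]
 [286 177 523 176 143]
 [256 178 527 255 121]
 [282 178 520 186 143]
 [285 178 521 178 142]
 [253 179 524 262 122]
 [256 179 523 254 128]
 [259 179 524 247 123]
 [283 179 519 184 137]
 [286 179 522 177 124]
 [253 180 521 262 123]
 [256 180 519 253 131]
 [259 180 521 247 123]
 [284 180 521 182 119]
 [287 180 524 176 104]
 [253 181 517 261 129]
 [256 181 516 253 133]
 [259 181 517 246 128]
 [283 181 520 186 110]
 [286 181 521 178 104]
 [252 182 515 264 127]
 [255 182 514 256 131]
 [258 182 514 248 130]
 [261 182 522 245  95]
 [285 182 520 181  98]
 [252 183 513 264 126]
 [255 183 512 256 131]
 [258 183 513 249 123]
 [261 183 519 245  96]
 [253 184 511 262 123]
 [256 184 509 253 129]
 [259 184 511 247 119]
 [252 185 509 265 121]
 [255 185 508 257 125]
 [258 185 507 248 128]
 [261 185 513 244  99]
 [254 186 506 260 122]
 [257 186 505 252 124]
 [260 186 510 247 101]
 [253 187 508 266  97]
 [256 187 503 254 124]
 [259 187 507 249 104]
 [254 188 505 262 100]
 [257 188 505 255 101]
 [260 188 506 248  94]
 [257 189 504 256  92]]
```

```bash
sleep 1; ls pics
```

```text
crop0.png
crop1.png
scene0.png
top0.png
wrist0.png
```

View pics/crop0.png

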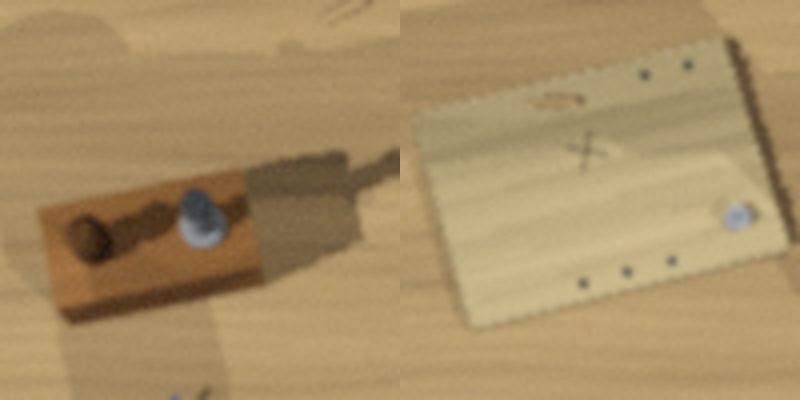

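View pics/crop1.png

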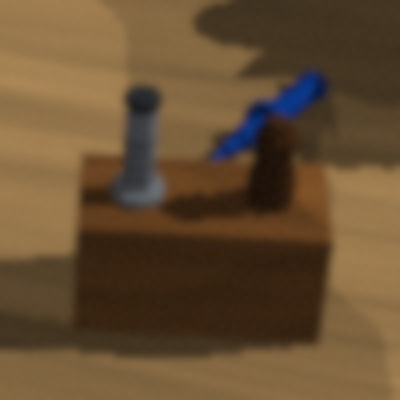

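```bash
cat >> h.py <<'E'
def need(p,yaw_deg=None):
    "report remaining shift in tool axes to bring TCP to p and tilt errors"
    o=get_obs(); T=R.from_quat(np.roll(o['tool_rot'],-1)); 
    M=T.as_matrix(); print('pos',np.round(o['eef_pos'],4),'yaw',round(np.degrees(np.arctan2(M[1,0],M[0,0])),2),'F',np.round(o['contact_force'],2),'w',round(float(o['gripper_width']),3),'t',o['t'])
    print('shift tool',np.round(M.T@(np.asarray(p)-o['eef_pos']),4))
    if yaw_deg is not None:
        y=np.radians(yaw_deg); x=np.array([np.cos(y),np.sin(y),0]); z=np.array([0,0,-1.]); D=np.stack([x,np.cross(z,x),z],1)
        print('turn tool',np.round(R.from_matrix(M.T@D).as_rotvec(),4))
E
python3 - <<'E'
from h import *
import pickle
c=pickle.load(open('wrist0.pkl','rb')); print('axis',c['R'][2]); need([.6,-.254,.304],10.6)
E
python3 -m creep '[[[0,0,-0.108,0,0,0,0.0854],[0,0,-0.108,0,0,0,0.0854],[0,0,-0.108,0,0,0,0.0854],[0,0,-0.108,0,0,0,0.0854],[0,0,-0.108,0,0,0,0.0854],[0,0,-0.108,0,0,0,0.0854],[0,0,-0.108,0,0,0,0.0854],[0,0,-0.108,0,0,0,0.0854],[0,0,-0.108,0,0,0,0.0854],[0,0,-0.108,0,0,0,0.0854],[0,0,-0.108,0,0,0,0.0854],[0,0,-0.108,0,0,0,0.0854],[0,0,0,0,0,0,0.0854]]]'
python3 - <<'E'
from h import *
need([.6,-.254,.304],10.6)
E
```

```text
axis [-0.24492483 -0.12053529 -0.96202031]
pos [ 0.3018 -0.6034  0.3031] yaw -63.43 F [ 0.41 -0.08 -0.11] w 0.995 t 0.15
shift tool [-0.1791 -0.423  -0.0007]
turn tool [-8.000e-04  1.300e-03 -1.292e+00]
t: 1.23
eef_pos: [0.3003, -0.601, 0.2973]
tool_rot: [-0.005, 0.992, 0.126, -0.003]
contact_force: [0.1, -0.3, -0.4]
gripper_width: 0.997
pos [ 0.3003 -0.601   0.2973] yaw 14.52 F [ 0.11 -0.26 -0.35] w 0.997 t 1.2333
shift tool [ 0.3771 -0.2609 -0.0052]
turn tool [-0.0115  0.0044  0.0684]
```

```bash

python3 -m creep '[[[0,0,0.0055,0.0322,-0.026,-0.0004,0.0854],[0,0,0.0055,0.0322,-0.026,-0.0004,0.0854],[0,0,0.0055,0.0322,-0.026,-0.0004,0.0854],[0,0,0.0055,0.0322,-0.026,-0.0004,0.0854],[0,0,0.0055,0.0322,-0.026,-0.0004,0.0854],[0,0,0.0055,0.0322,-0.026,-0.0004,0.0854],[0,0,0.0055,0.0322,-0.026,-0.0004,0.0854],[0,0,0.0055,0.0322,-0.026,-0.0004,0.0854],[0,0,0.0055,0.0322,-0.026,-0.0004,0.0854],[0,0,0.0055,0.0322,-0.026,-0.0004,0.0854],[0,0,0.0055,0.0322,-0.026,-0.0004,0.0854],[0,0,0.0055,0.0322,-0.026,-0.0004,0.0854],[0,0,0,0,0,0,0.0854],[0,0,0,0,0,0,0.0854]]]'
python3 - <<'E'
from h import *
import pickle
need([.6,-.2,.304],10.6)
c=cam('wrist'); save(c,'wrist1.png'); pickle.dump(c,open('wrist1.pkl','wb')); print(c['o'],proj(c,[.5872,-.1863,.018]))
E
```

```text
t: 2.4
eef_pos: [0.6198, -0.2133, 0.298]
tool_rot: [-0.007, 0.998, 0.061, -0.005]
contact_force: [-1.3, -1.1, 0.1]
gripper_width: 1.002
pos [ 0.6198 -0.2133  0.298 ] yaw 6.95 F [-1.27 -1.14  0.06] w 1.002 t 2.4
shift tool [-0.0181 -0.0157 -0.0056]
turn tool [-0.0147  0.0094 -0.0637]
[ 0.61237325 -0.14541113  0.36803023] (np.float64(296.1507387863236), np.float64(147.87963132652123))
```

View pics/wrist1.png

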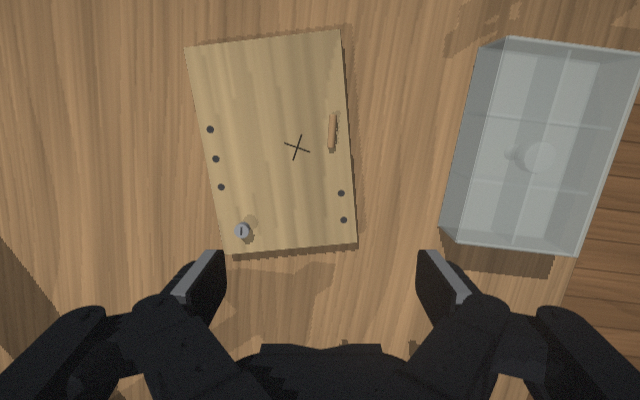

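The wrist view shows the cross at about (297,148), where the top view predicted it. The dowel on the panel is at (333,131) and the cam lock at (242,231). I'll refine the cross position next.

```bash

cat >> h.py <<'E'
def mark(c,u,v,z=.018,r=20):
    g=cv2.cvtColor(c['color'],cv2.COLOR_RGB2GRAY).astype(float)
    u,v=int(round(u)),int(round(v)); p=g[v-r:v+r+1,u-r:u+r+1]
    m=(p<np.median(p)-35).astype(np.uint8)
    n,l,s,ce=cv2.connectedComponentsWithStats(m,connectivity=8)
    k=l[r-6:r+7,r-6:r+7]; k=np.bincount(k[k>0]).argmax()
    x,y,w,h=s[k,:4]; print('bbox',x+u-r,y+v-r,w,h,'area',s[k,4])
    e=ce[k]+[u-r,v-r]; print('centroid px',e); return ray(c,e[0],e[1],z)
E
python3 - <<'E'
from h import *
import pickle
c=pickle.load(open('wrist1.pkl','rb')); print(mark(c,297,148))
P=pts(c); print(P[148,300],P[170,300], get_obs()['eef_pos'])
c=cam('wrist'); print(mark(c,297,148)); print(get_obs()['eef_pos'])
t=pickle.load(open('top0.pkl','rb')); print(mark(t,417,162,r=8))
E
```

```text
bbox 284 134 26 27 area 92
centroid px [296.88043478 147.06521739]
[ 0.58789823 -0.18532759  0.018     ]
[ 0.59132123 -0.18601363  0.01715929] [ 0.59383929 -0.21024501  0.01663643] [ 0.62007116 -0.2119993   0.29811368]
bbox 284 136 26 26 area 91
centroid px [296.45054945 148.6043956 ]
[ 0.58803601 -0.18536885  0.018     ]
[ 0.61918843 -0.21370063  0.29818169]Traceback (most recent call last):
  File "<stdin>", line 6, in <module>
  File "h.py", line 29, in mark
    k=l[r-6:r+7,r-6:r+7]; k=np.bincount(k[k>0]).argmax()
                            ~~~~~~~~~~~~~~~~~~~~~~~~~~^^
ValueError: attempt to get argmax of an empty sequence
```

```bash

python3 -m creep '[[[-0.0015,0.001,-0.005,-0.003,-0.037,0,0.0854],[-0.0015,0.001,-0.005,-0.003,-0.037,0,0.0854],[-0.0015,0.001,-0.005,-0.003,-0.037,0,0.0854],[-0.0015,0.001,-0.005,-0.003,-0.037,0,0.0854],[-0.0015,0.001,-0.005,-0.003,-0.037,0,0.0854],[-0.0015,0.001,-0.005,-0.003,-0.037,0,0.0854],[-0.0015,0.001,-0.005,-0.003,-0.037,0,0.0854],[-0.0015,0.001,-0.005,-0.003,-0.037,0,0.0854],[-0.0015,0.001,-0.005,-0.003,-0.037,0,0.0854],[0,0,0,0,0,0,0.0854],[0,0,0,0,0,0,0.0854],[0,0,0,0,0,0,0.0854]]]'
python3 - <<'E'
from h import *
import pickle
need([.5284,.1834,.25],10.6)
c=cam('wrist'); save(c,'wrist2.png'); pickle.dump(c,open('wrist2.pkl','wb'))
for z in (.143,.081,.075): print(proj(c,[.5284,.1834,z]))
E
```

```text
t: 3.5
eef_pos: [0.5437, 0.0989, 0.2983]
tool_rot: [0.006, 0.998, 0.056, -0.001]
contact_force: [-0.1, -0.1, 0.6]
gripper_width: 1.003
pos [0.5437 0.0989 0.2983] yaw 6.39 F [-0.1  -0.09  0.58] w 1.003 t 3.5
shift tool [-0.0056 -0.0862  0.0473]
turn tool [ 0.0114  0.0033 -0.0735]
(np.float64(312.1633656008381), np.float64(78.4487373964975))
(np.float64(314.2136349758914), np.float64(83.91654163442495))
(np.float64(314.3650284135615), np.float64(84.32028842504612))
```

View pics/wrist2.png

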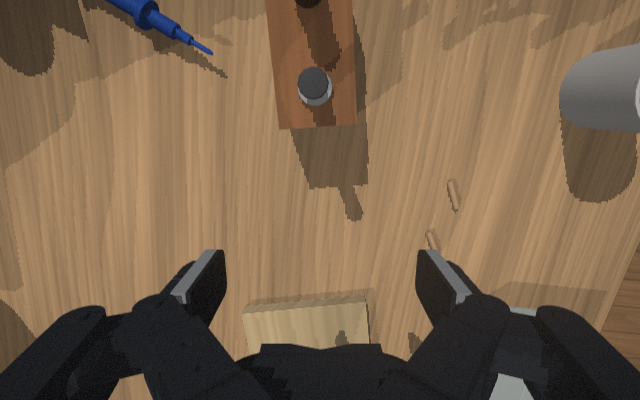

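The punch cap is at about (313,82) with its steel collar at (316,92), in the small stand's −y hole. The awl is at (308,0) and the blue look-alike lies at the upper left. I'll measure the cap and collar.

```bash
python3 - <<'E'
from h import *
import pickle
c=pickle.load(open('wrist2.pkl','rb')); 
hsv=cv2.cvtColor(c['color'],cv2.COLOR_RGB2HSV)
s=hsv[50:130,270:360,1]; m=(s<70).astype(np.uint8)
n,l,st,ce=cv2.connectedComponentsWithStats(m); k=1+st[1:,4].argmax(); print(st[k],ce[k])
g=hsv[50:130,270:360,2]
dark=((l==k)&(g<95)).astype(np.uint8)
cs,_=cv2.findContours(dark,cv2.RETR_EXTERNAL,cv2.CHAIN_APPROX_NONE); q=max(cs,key=cv2.contourArea); print('dark',cv2.minEnclosingCircle(q))
print(ray(c,270+cv2.minEnclosingCircle(q)[0][0],50+cv2.minEnclosingCircle(q)[0][1],.143))
P=pts(c); sub=P[50:130,270:360]; mm=(sub[...,2]>.138)&(sub[...,2]<.15); print('cap pts',mm.sum(),sub[mm].mean(0),sub[mm].min(0),sub[mm].max(0))
mm=(sub[...,2]>.079)&(sub[...,2]<.088)&(l>0); print('collar',mm.sum(),sub[mm].mean(0),sub[mm].min(0),sub[mm].max(0))
mm=(P[...,2]>.071)&(P[...,2]<.079)&(hsv[...,1]>100); print('stand',mm.sum(),cv2.minAreaRect(P[mm][:,:2].astype(np.float32)))
cv2.imwrite('pics/crop2.png',cv2.resize(c['color'][40:140,265:365],(600,600),interpolation=cv2.INTER_NEAREST)[:,:,::-1])
E
```

```text
[  28   17   35   39 1063] [44.26246472 36.22107244]
dark ((44.5, 36.0), 19.52572250366211)
[0.53042068 0.17891564 0.143     ]
cap pts 780 [0.52891574 0.18115469 0.14178533] [0.51888581 0.17108615 0.13905855] [0.53902052 0.19133147 0.14424438]
collar 234 [0.5325148  0.17444131 0.08012435] [0.5151769  0.16685965 0.07906421] [0.54316246 0.19230234 0.08271366]
stand 9195 ((0.5254711508750916, 0.1991395652294159), (0.07018526643514633, 0.10238633304834366), 10.667027473449707)
```

View pics/crop2.png

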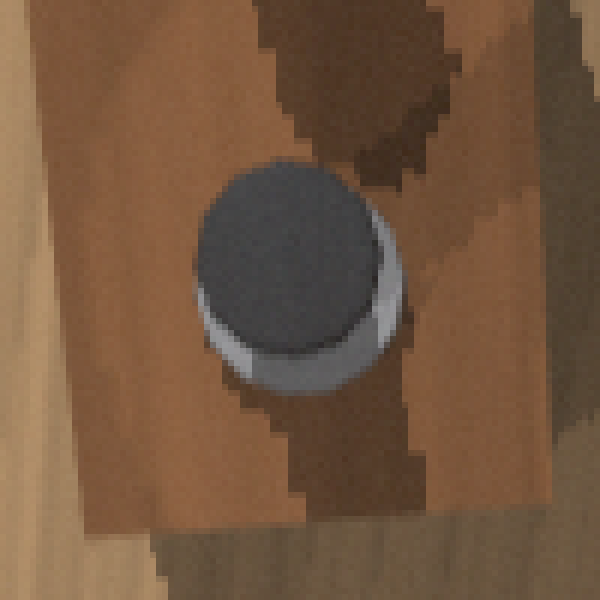

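```bash

python3 -m creep '[[[0.003,0.001,-0.018,-0.001,-0.021,0.012,0.0854],[0.003,0.001,-0.018,-0.001,-0.021,0.012,0.0854],[0.003,0.001,-0.018,-0.001,-0.021,0.012,0.0854],[0.003,0.001,-0.018,-0.001,-0.021,0.012,0.0854],[0,0,0,0,0,0,0.0854],[0,0,0,0,0,0,0.0854],[0,0,0,0,0,0,0.0854]]]' >/dev/null
python3 - <<'E'
from h import *
need([.529,.1813,.25],10.6)
E
```

```text
pos [0.5345 0.1652 0.2473] yaw 8.82 F [0.32 0.13 1.27] w 1.004 t 4.1333
shift tool [-0.003  -0.0167 -0.0028]
turn tool [ 0.0069 -0.0018 -0.0311]
```

```bash

python3 -m creep '[[[0.004,-0.001,-0.018,-0.002,-0.009,0,0.0854],[0.004,-0.001,-0.018,-0.002,-0.009,0,0.0854],[0,0,0,0,0,0,0.0854],[0,0,0,0,0,0,0.0854],[0,0,0,0,0,0,0.0854]]]' >/dev/null
python3 - <<'E'
from h import *
need([.529,.1813,.166],10.6)
E
```

```text
pos [0.5295 0.1789 0.2488] yaw 10.58 F [ 0.1  -0.38  0.73] w 0.999 t 4.55
shift tool [-0.0002 -0.0024  0.0828]
turn tool [-0.0001 -0.0023 -0.0004]
```

```bash

python3 -m creep '[[[0,0,0,0,-0.001,0.0138,0.0854],[0,0,0,0,-0.001,0.0138,0.0854],[0,0,0,0,-0.001,0.0138,0.0854],[0,0,0,0,0,0.0138,0.0854],[0,0,0,0,0,0.0138,0.0854],[0,0,0,0,0,0.012,0.0854],[0,0,0,0,0,0,0.0854],[0,0,0,0,0,0,0.0854]]]' >/dev/null
python3 - <<'E'
from h import *
need([.529,.1813,.166],10.6)
c=cam('wrist'); save(c,'wrist3.png')
E
```

```text
pos [0.532  0.181  0.1672] yaw 10.41 F [0.18 0.4  0.72] w 0.999 t 5.2167
shift tool [-0.0029 -0.0008  0.0011]
turn tool [ 0.0007 -0.0089 -0.0034]
```

View pics/wrist3.png

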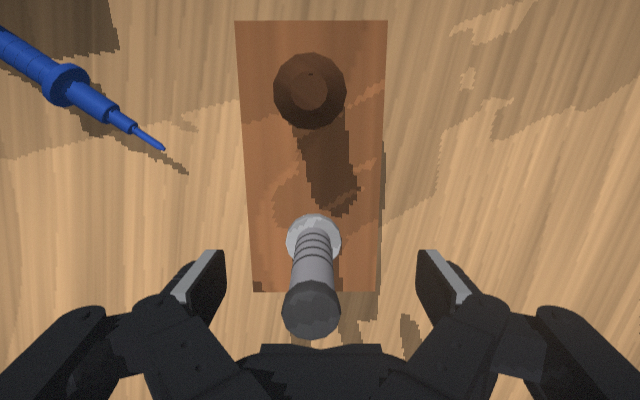

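The punch stands between the open pads, with its cap at (312,308) and collar at (313,241), and the awl is well clear. It is about 3 mm left of the jaw centre. I'll correct that and then close.

```bash

python3 -m creep '[[[0,-0.008,-0.003,-0.003,-0.001,0,0.0854],[0,0,0,0,0,0,0.0854],[0,0,0,0,0,0,0.0854]]]' >/dev/null
python3 - <<'E'
from h import *
need([.529,.1813,.166],10.6)
E
```

```text
pos [0.5294 0.1817 0.1691] yaw 10.57 F [-0.41 -0.37 -0.01] w 1.002 t 5.5167
shift tool [-0.0005  0.0003  0.0031]
turn tool [ 0.0004 -0.0027 -0.0005]
```

```bash

python3 -m creep '[[[0,-0.002,0,-0.0005,0,0.003,0.0854],[0,0,0,0,0,0,0],[0,0,0,0,0,0,0],[0,0,0,0,0,0,0],[0,0,0,0,0,0,0],[0,0,0,0,0,0,0],[0,0,0,0,0,0,0],[0,0,0,0,0,0,0],[0,0,0,0,0,0,0]]]' 90
python3 - <<'E'
from h import *
need([.529,.1813,.166],10.6)
E
```

```text
t: 6.27
eef_pos: [0.5297, 0.182, 0.1676]
tool_rot: [-0.0, 0.996, 0.092, 0.002]
contact_force: [-0.5, -1.1, -0.6]
gripper_width: 0.193
pos [0.5297 0.182  0.1676] yaw 10.57 F [-0.48 -1.1  -0.63] w 0.193 t 6.2667
shift tool [-0.0008  0.0006  0.0016]
turn tool [ 0.0002 -0.0036 -0.0006]
```

```bash

python3 -m creep '[[[0,0,0,0,0,-0.01,0],[0,0,0,0,0,-0.012,0],[0,0,0,0,0,-0.012,0],[0,0,0,0,0,-0.012,0],[0,0,0,0,0,-0.012,0],[0,0,0,0,0,-0.012,0],[0,0,0,0,0,-0.012,0],[0,0,0,0,0,-0.012,0],[0,0,0,0,0,-0.01,0],[0,0,0,0,0,0,0],[0,0,0,0,0,0,0]]]' 
python3 - <<'E'
from h import *
need([.588,-.1854,.265],10.6)
c=cam('wrist'); save(c,'wrist4.png')
s=cam('scene'); save(s,'scene4.png')
E
```

```text
t: 7.18
eef_pos: [0.5287, 0.1823, 0.2865]
tool_rot: [-0.001, 0.996, 0.092, 0.004]
contact_force: [-0.2, -0.4, -2.1]
gripper_width: 0.188
pos [0.5287 0.1823 0.2865] yaw 10.61 F [-0.23 -0.37 -2.09] w 0.188 t 7.1833
shift tool [-0.0096  0.3723  0.0213]
turn tool [-0.0004 -0.0078  0.0003]
```

View pics/wrist4.png

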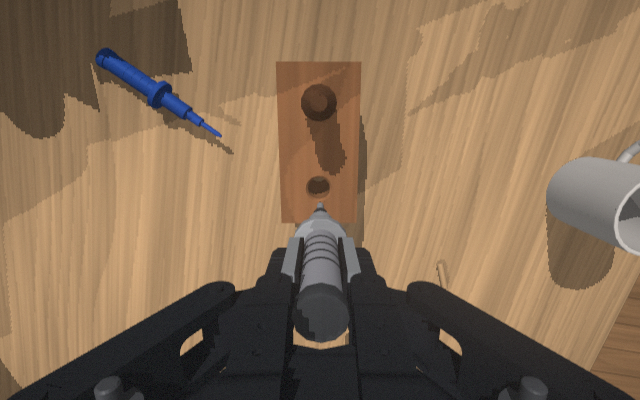

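View pics/scene4.png

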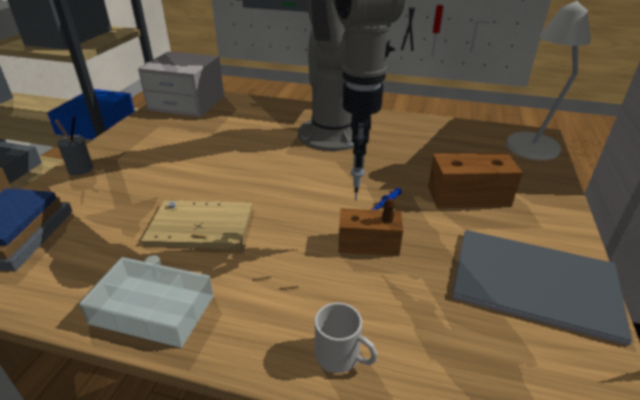

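The punch is held: its collar and bit (tip at (321,204)) hang free, and the empty hole shows at (318,187). Next I'll carry it over to the panel.

```bash

python3 -m creep '[[[0,-0.001,0,-0.001,0.02,0,0],[0,-0.001,0,-0.001,0.036,0,0],[0,-0.001,0,-0.001,0.036,0,0],[0,-0.001,0,-0.001,0.036,0,0],[0,-0.001,0,-0.001,0.036,0,0],[0,-0.001,0,-0.001,0.036,0,0],[0,-0.001,0,-0.001,0.036,0,0],[0,-0.001,0,-0.001,0.036,0,0],[0,-0.001,0,-0.001,0.036,0,0],[0,0,0,-0.001,0.025,0,0],[0,0,0,0,0.012,0,0],[0,0,0,0,0,0,0],[0,0,0,0,0,0,0]]]' 
python3 - <<'E'
from h import *
need([.588,-.1854,.2],10.6)
c=cam('wrist'); save(c,'wrist5.png'); print(proj(c,[.588,-.1854,.018]))
E
```

```text
t: 8.37
eef_pos: [0.5804, -0.1706, 0.2719]
tool_rot: [-0.004, 0.995, 0.097, -0.011]
contact_force: [0.1, 1.3, -2.0]
gripper_width: 0.194
pos [ 0.5804 -0.1706  0.2719] yaw 11.14 F [ 0.11  1.25 -1.99] w 0.194 t 8.3667
shift tool [0.0061 0.0167 0.0716]
turn tool [-0.0091  0.0211  0.0093]
(np.float64(329.78631259005397), np.float64(194.39063597593108))
```

View pics/wrist5.png

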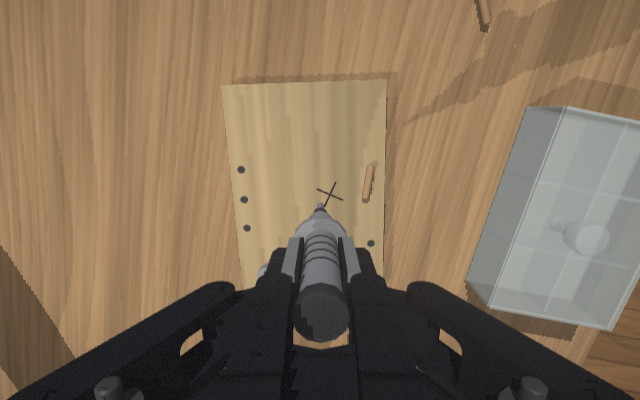

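```bash

python3 -m creep '[[[-0.004,0.01,0.004,0.003,0.008,0.015,0],[-0.004,0.01,0.004,0.003,0.008,0.015,0],[0,0,0,0,0,0.015,0],[0,0,0,0,0,0.015,0],[0,0,0,0,0,0,0],[0,0,0,0,0,0,0],[0,0,0,0,0,0,0]]]' 
python3 - <<'E'
from h import *
need([.588,-.1854,.19],10.6)
E
```

```text
t: 9.0
eef_pos: [0.5908, -0.1665, 0.2114]
tool_rot: [-0.004, 0.995, 0.104, 0.001]
contact_force: [0.4, -0.3, -0.3]
gripper_width: 0.193
pos [ 0.5908 -0.1665  0.2114] yaw 11.97 F [ 0.42 -0.26 -0.33] w 0.193 t 9.0
shift tool [-0.0067  0.0181  0.0212]
turn tool [-0.0078 -0.0027  0.0239]
```

```bash

python3 -m creep '[[[-0.004,-0.001,0.01,-0.003,0.007,0,0],[-0.004,-0.001,0.01,-0.003,0.007,0,0],[0,0,0,0,0.004,0,0],[0,0,0,0,0,0,0],[0,0,0,0,0,0,0],[0,0,0,0,0,0,0]]]' 
python3 - <<'E'
from h import *
need([.588,-.1854,.19],10.6)
E
```

```text
t: 9.5
eef_pos: [0.59, -0.1864, 0.2157]
tool_rot: [0.002, 0.996, 0.094, 0.003]
contact_force: [0.3, -0.0, -2.6]
gripper_width: 0.189
pos [ 0.59   -0.1864  0.2157] yaw 10.78 F [ 0.28 -0.01 -2.6 ] w 0.189 t 9.5
shift tool [-0.002  -0.0015  0.0257]
turn tool [ 0.0039 -0.0062  0.003 ]
```

```bash

python3 -m creep '[[[0.003,-0.005,0.002,-0.002,-0.0015,0.006,0],[0,0,0,0,0,0.006,0],[0,0,0,0,0,0.006,0],[0,0,0,0,0,0.006,0],[0,0,0,0,0,0,0],[0,0,0,0,0,0,0],[0,0,0,0,0,0,0]]]' 
python3 - <<'E'
from h import *
need([.588,-.1854,.186],10.6)
c=cam('wrist'); save(c,'wrist6.png'); cv2.imwrite('pics/wrist6c.png',cv2.resize(c['color'][120:270,245:395],(600,600),interpolation=cv2.INTER_CUBIC)[:,:,::-1]); print(proj(c,[.588,-.1854,.018]))
E
```

```text
t: 10.08
eef_pos: [0.5871, -0.1847, 0.188]
tool_rot: [-0.0, 0.996, 0.093, -0.001]
contact_force: [-0.4, 0.7, -1.8]
gripper_width: 0.19
pos [ 0.5871 -0.1847  0.188 ] yaw 10.67 F [-0.42  0.74 -1.8 ] w 0.19 t 10.0833
shift tool [0.0008 0.0008 0.002 ]
turn tool [-0.0008  0.001   0.0012]
(np.float64(321.5729929409048), np.float64(201.06295166381236))
```

View pics/wrist6c.png

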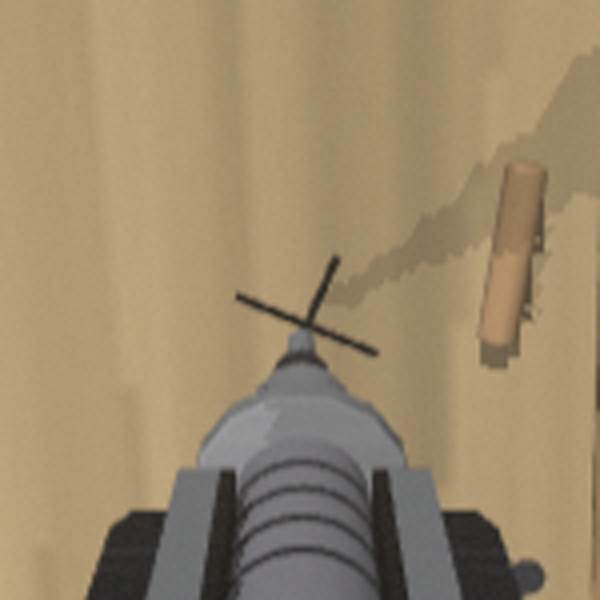

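The bit tip at crop (303,330) sits right beside the crossing at crop (308,323). Now I'll feel my way down, with force checks.

```bash

python3 -m creep '[[[0,0,0,0.0008,0.0008,0.001,0],[0,0,0,0,0,0.001,0],[0,0,0,0,0,0.001,0],[0,0,0,0,0,0.001,0]]]'
python3 -m creep '[[[0,0,0,0,0,0.001,0],[0,0,0,0,0,0.001,0]]]'
python3 -m creep '[[[0,0,0,0,0,0.001,0],[0,0,0,0,0,0.001,0]]]'
python3 - <<'E'
from h import *
need([.588,-.1854,.18],10.6)
E
```

```text
t: 10.47
eef_pos: [0.5889, -0.1855, 0.1848]
tool_rot: [-0.0, 0.996, 0.093, 0.001]
contact_force: [0.0, 0.0, -2.3]
gripper_width: 0.188
t: 10.63
eef_pos: [0.589, -0.1855, 0.1828]
tool_rot: [0.0, 0.996, 0.093, 0.001]
contact_force: [0.0, -0.0, -0.9]
gripper_width: 0.191
t: 10.8
eef_pos: [0.589, -0.1856, 0.1807]
tool_rot: [0.0, 0.996, 0.093, 0.001]
contact_force: [-0.5, 0.8, -2.1]
gripper_width: 0.195
pos [ 0.589  -0.1856  0.1807] yaw 10.66 F [-0.52  0.82 -2.11] w 0.195 t 10.8
shift tool [-0.001  -0.0004  0.0007]
turn tool [ 0.0004 -0.0016  0.0011]
```

```bash

python3 -m creep '[[[0,0,0,-0.0005,0,0.001,0],[0,0,0,0,0,0.001,0]]]' | sed -n 2,4p
python3 -m creep '[[[0,0,0,0,0,0.001,0],[0,0,0,0,0,0.001,0]]]'| sed -n 2,4p
python3 -m creep '[[[0,0,0,0,0,0.001,0]]]'| sed -n 2,4p
python3 -m creep '[[[0,0,0,0,0,0.001,0]]]'| sed -n 2,4p
python3 - <<'E'
from h import *
need([.588,-.1854,.18],10.6)
E
```

```text
eef_pos: [0.5889, -0.1857, 0.179]
tool_rot: [0.0, 0.996, 0.093, 0.001]
contact_force: [-0.2, -0.1, 2.0]
eef_pos: [0.589, -0.1857, 0.1777]
tool_rot: [0.0, 0.996, 0.093, 0.001]
contact_force: [-2.0, -0.1, 5.5]
eef_pos: [0.5891, -0.1857, 0.1771]
tool_rot: [0.001, 0.996, 0.093, 0.001]
contact_force: [-2.1, 0.3, 5.3]
eef_pos: [0.5892, -0.1856, 0.1765]
tool_rot: [0.001, 0.996, 0.093, 0.001]
contact_force: [-1.6, 0.6, 6.5]
pos [ 0.5892 -0.1856  0.1765] yaw 10.65 F [-1.61  0.56  6.54] w 0.192 t 11.3
shift tool [-0.0011 -0.0004 -0.0035]
turn tool [ 0.0015 -0.0027  0.0009]
```

```bash

for i in 1; do :; done
python3 -m creep '[[[0,0,0,-0.0005,0,0.001,0]]]' | sed -n 2,4p
python3 -m creep '[[[0,0,0,0,0,0.001,0]]]'| sed -n 2,4p
python3 - <<'E'
from h import *
need([.588,-.1854,.1706],10.6)
E
```

```text
eef_pos: [0.5889, -0.1857, 0.1761]
tool_rot: [0.001, 0.996, 0.093, 0.002]
contact_force: [-1.1, 0.9, 6.5]
eef_pos: [0.5891, -0.1856, 0.1757]
tool_rot: [0.001, 0.996, 0.093, 0.002]
contact_force: [-2.4, 0.7, 6.8]
pos [ 0.5891 -0.1856  0.1757] yaw 10.65 F [-2.38  0.73  6.81] w 0.191 t 11.4667
shift tool [-0.001  -0.0004  0.0051]
turn tool [ 0.0021 -0.0036  0.0008]
```

```bash

python3 -m creep '[[[0.001,-0.002,0,-0.0005,0,0.0015,0]]]' | sed -n 2,4p
python3 -m creep '[[[0,0,0,-0.0003,0,0.0015,0]]]'| sed -n 2,4p
python3 - <<'E'
from h import *
need([.588,-.1854,.1706],10.6)
E
```

```text
eef_pos: [0.589, -0.1856, 0.1751]
tool_rot: [0.001, 0.996, 0.093, 0.001]
contact_force: [-1.5, 0.0, 8.2]
eef_pos: [0.5891, -0.1857, 0.1746]
tool_rot: [0.001, 0.996, 0.093, 0.002]
contact_force: [-3.3, 1.4, 8.9]
pos [ 0.5891 -0.1857  0.1746] yaw 10.65 F [-3.3   1.44  8.86] w 0.189 t 11.6333
shift tool [-0.001  -0.0005  0.004 ]
turn tool [ 0.0021 -0.0033  0.0009]
```

```bash

python3 -m creep '[[[0.001,-0.001,0,-0.0005,0,0.0015,0]]]' | sed -n 2,4p
python3 -m creep '[[[0,-0.001,0,-0.0003,0,0.0015,0]]]'| sed -n 2,4p
E=1 python3 - <<'E'
from h import *
need([.588,-.1854,.1706],10.6)
E
```

```text
eef_pos: [0.589, -0.1857, 0.1741]
tool_rot: [0.001, 0.996, 0.093, 0.002]
contact_force: [-2.8, 1.3, 9.6]
eef_pos: [0.5891, -0.1857, 0.1737]
tool_rot: [0.001, 0.996, 0.093, 0.002]
contact_force: [-3.2, 0.5, 10.3]
pos [ 0.5891 -0.1857  0.1737] yaw 10.65 F [-3.19  0.46 10.26] w 0.19 t 11.8
shift tool [-0.0011 -0.0005  0.0031]
turn tool [ 0.0022 -0.0031  0.0008]
```

```bash

python3 -m creep '[[[0,0,0,-0.0003,0,0.0015,0]]]' | sed -n 2,4p

```

```text
eef_pos: [0.5891, -0.1857, 0.1733]
tool_rot: [0.001, 0.996, 0.093, 0.002]
contact_force: [-3.8, 1.2, 10.8]
```

```bash

python3 -m creep '[[[0,0,0,-0.0003,0,0.0013,0]]]' | sed -n 2,4p

```

```text
eef_pos: [0.589, -0.1856, 0.173]
tool_rot: [0.001, 0.996, 0.093, 0.002]
contact_force: [-4.0, 0.5, 10.6]
```

```bash

python3 -m creep '[[[0,0,0,0,0,0.0014,0]]]' | sed -n 2,4p

```

```text
eef_pos: [0.5891, -0.1855, 0.1727]
tool_rot: [0.002, 0.996, 0.093, 0.002]
contact_force: [-4.1, 1.5, 10.9]
```

```bash

python3 -m creep '[[[0,0,0,0,0,0.0012,0]]]' | sed -n 2,4p

```

```text
eef_pos: [0.5891, -0.1855, 0.1724]
tool_rot: [0.002, 0.996, 0.093, 0.002]
contact_force: [-3.4, 0.8, 10.0]
```

Force is starting to fall, so it is past the peak. Smaller steps from here.

```bash

python3 -m creep '[[[0,0,0,0,0,0.0012,0]]]' | sed -n 2,4p

```

```text
eef_pos: [0.5891, -0.1854, 0.1722]
tool_rot: [0.002, 0.996, 0.093, 0.002]
contact_force: [-4.2, 0.6, 9.2]
```

```bash

python3 -m creep '[[[0,0,0,0,0,0.001,0]]]' | sed -n 2,4p

```

```text
eef_pos: [0.589, -0.1853, 0.1722]
tool_rot: [0.002, 0.996, 0.093, 0.002]
contact_force: [-3.1, 1.5, 9.7]
```

```bash

python3 -m creep '[[[0,0,0,0,0,0.0013,0]]]' | sed -n 2,4p

```

```text
eef_pos: [0.589, -0.1853, 0.1719]
tool_rot: [0.002, 0.996, 0.093, 0.002]
contact_force: [-3.3, 1.1, 9.9]
```

```bash

python3 -m creep '[[[0,0,0,0,0,0.0013,0]]]' | sed -n 2,4p

```

```text
eef_pos: [0.589, -0.1852, 0.1715]
tool_rot: [0.002, 0.996, 0.093, 0.002]
contact_force: [-3.2, 1.2, 8.1]
```

```bash

python3 -m creep '[[[0,0,0,0,0,0.0012,0]]]' | sed -n 2,4p

```

```text
eef_pos: [0.589, -0.1852, 0.171]
tool_rot: [0.003, 0.996, 0.093, 0.002]
contact_force: [-3.4, 0.2, 6.9]
```

```bash

python3 -m creep '[[[0,0,0,0,0,0.001,0]]]' | sed -n 2,4p

```

```text
eef_pos: [0.5889, -0.1851, 0.1706]
tool_rot: [0.003, 0.996, 0.092, 0.002]
contact_force: [-2.5, -0.1, 5.6]
```

```bash

python3 -m creep '[[[0,0,0,0,0,0.001,0]]]' | sed -n 2,4p

```

```text
eef_pos: [0.5888, -0.185, 0.1701]
tool_rot: [0.003, 0.996, 0.092, 0.002]
contact_force: [-0.8, 0.3, 4.0]
```

```bash

python3 - <<'E'
from h import *
o=get_obs(); print(o['contact_force'],o['eef_pos'],o['joint_vel'])
E
python3 -m creep '[[[0,0,0,0,0,0.0006,0]]]' | sed -n 2,4p

```

```text
[-0.81772433  0.27319475  3.97815776] [ 0.58882755 -0.18501655  0.1700735 ] [-0.00453767  0.0085852   0.00315994  0.00671268  0.00594013 -0.01355902
 -0.00849283]
eef_pos: [0.5887, -0.185, 0.1696]
tool_rot: [0.003, 0.996, 0.092, 0.002]
contact_force: [-1.8, 0.4, 2.1]
```

```bash

python3 -m creep '[[[0,0,0,0,0,-0.0002,0]]]' | sed -n 2,4p
python3 - <<'E'
from h import *
need([.588,-.1854,.1706],10.6)
c=cam('wrist'); cv2.imwrite('pics/wrist7c.png',cv2.resize(c['color'][120:270,245:395],(600,600),interpolation=cv2.INTER_CUBIC)[:,:,::-1]); print(proj(c,[.588,-.1854,.018]))
E
```

```text
eef_pos: [0.5886, -0.1849, 0.1696]
tool_rot: [0.003, 0.996, 0.093, 0.001]
contact_force: [-0.5, -0.2, 0.9]
pos [ 0.5886 -0.1849  0.1696] yaw 10.62 F [-0.55 -0.15  0.93] w 0.188 t 12.8833
shift tool [-0.0007  0.0004 -0.001 ]
turn tool [ 0.0057 -0.0024  0.0003]
(np.float64(318.75633020660786), np.float64(206.23000249204068))
```

View pics/wrist7c.png

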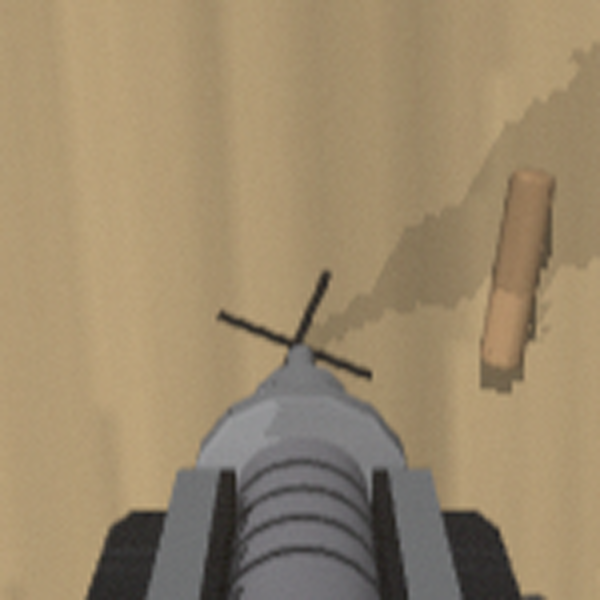

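The tip is on the crossing at crop (300,350), and the force fell from a peak of about 12.7 N net to about 3–4 N, so it tripped. Lifting off now.

```bash

python3 -m creep '[[[0,0,0,0,0,-0.006,0],[0,0,0,0,0,-0.01,0],[0,0,0,0,0,-0.012,0],[0,0,0,0,0,-0.012,0],[0,0,0,0,0,-0.012,0],[0,0,0,0,0,-0.012,0],[0,0,0,0,0,-0.012,0],[0,0,0,0,0,-0.012,0],[0,0,0,0,0,-0.012,0],[0,0,0,0,0,-0.01,0],[0,0,0,0,0,0,0],[0,0,0,0,0,0,0]]]' 
python3 - <<'E'
from h import *
need([.5297,.182,.28],10.6)
E
```

```text
t: 13.93
eef_pos: [0.5889, -0.1845, 0.2934]
tool_rot: [0.003, 0.996, 0.093, 0.004]
contact_force: [-0.8, -0.1, -2.0]
gripper_width: 0.189
pos [ 0.5889 -0.1845  0.2934] yaw 10.62 F [-0.75 -0.07 -2.  ] w 0.189 t 13.9333
shift tool [ 0.0093 -0.3712  0.0107]
turn tool [ 0.0075 -0.0067  0.0004]
```

```bash

python3 -m creep '[[[0.001,-0.001,0,0.001,-0.02,0,0],[0.001,-0.001,0,0.001,-0.036,0,0],[0.001,-0.001,0,0.001,-0.036,0,0],[0.001,-0.001,0,0.001,-0.036,0,0],[0.001,-0.001,0,0.001,-0.036,0,0],[0.001,-0.001,0,0.001,-0.036,0,0],[0.001,0,0,0.001,-0.036,0,0],[0,0,0,0.001,-0.036,0,0],[0,0,0,0.001,-0.036,0,0],[0,0,0,0,-0.025,0,0],[0,0,0,0,-0.012,0,0],[0,0,0,0,0,0,0],[0,0,0,0,0,0,0]]]' >/dev/null
python3 - <<'E'
from h import *
need([.5297,.182,.28],10.6)
E
```

```text
pos [0.5288 0.1674 0.2829] yaw 10.3 F [-0.6  -0.81 -1.72] w 0.191 t 15.0167
shift tool [ 0.0035 -0.0142  0.0029]
turn tool [ 0.0002  0.0128 -0.0052]
```

```bash

python3 -m creep '[[[0,0.007,-0.002,0.0015,-0.006,0,0],[0,0.007,-0.002,0.0015,-0.005,0,0],[0,0,0,0,-0.002,0,0],[0,0,0,0,0,0,0],[0,0,0,0,0,0,0],[0,0,0,0,0,0,0]]]' >/dev/null
python3 - <<'E'
from h import *
need([.5297,.182,.26],10.6)
c=cam('wrist'); save(c,'wrist8.png')
cv2.imwrite('pics/wrist8c.png',cv2.resize(c['color'][120:270,245:395],(600,600),interpolation=cv2.INTER_CUBIC)[:,:,::-1]); print(proj(c,[.529,.1815,.075]))
import pickle; pickle.dump(c,open('w8.pkl','wb'))
E
```

```text
pos [0.5311 0.1753 0.2814] yaw 10.05 F [-0.51 -0.13 -1.21] w 0.188 t 15.5167
shift tool [-0.0002 -0.0069  0.0214]
turn tool [ 0.0034 -0.0003 -0.0097]
(np.float64(319.1168399061163), np.float64(180.58232170267772))
```

View pics/wrist8c.png

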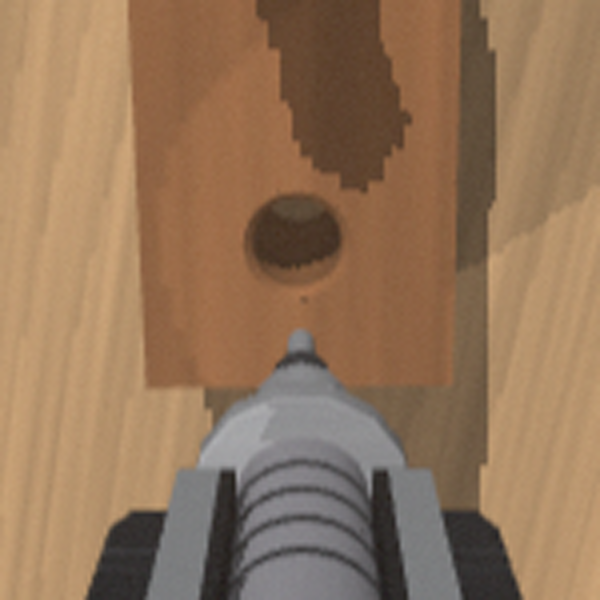

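The hole mouth is at pixel (318.5,180), where I expected it, and the bit tip is at (320,203). I'll line up and lower.

```bash

python3 -c "
from h import *
import pickle
print(ray(pickle.load(open('w8.pkl','rb')),318.5,180,.075))"
python3 -m creep '[[[0.002,-0.001,-0.005,-0.001,-0.004,0.004,0],[0.001,-0.001,-0.004,0,-0.002,0.006,0],[0,0,0,0,0,0.006,0],[0,0,0,0,0,0,0],[0,0,0,0,0,0,0],[0,0,0,0,0,0,0]]]' >/dev/null
python3 - <<'E'
from h import *
need([.5292,.182,.26],10.6)
E
```

```text
[0.52837405 0.18192239 0.075     ]
pos [0.5288 0.1806 0.263 ] yaw 10.54 F [ 0.37 -0.62 -2.15] w 0.192 t 16.0667
shift tool [ 0.0007 -0.0013  0.003 ]
turn tool [ 0.0005  0.003  -0.001 ]
```

```bash

python3 -m creep '[[[0,0.005,0,0.0004,-0.0012,0.006,0],[0,0,0,0,0,0.006,0],[0,0,0,0,0,0.006,0],[0,0,0,0,0,0,0],[0,0,0,0,0,0,0]]]' >/dev/null
python3 - <<'E'
from h import *
need([.529,.182,.168],10.6)
c=cam('wrist'); save(c,'wrist9.png')
cv2.imwrite('pics/wrist9c.png',cv2.resize(c['color'][120:270,245:395],(600,600),interpolation=cv2.INTER_CUBIC)[:,:,::-1])
E
```

```text
pos [0.5291 0.182  0.2431] yaw 10.54 F [-0.72 -0.13 -1.53] w 0.19 t 16.4833
shift tool [-0.0003 -0.0001  0.0751]
turn tool [ 0.0005 -0.0027 -0.001 ]
```

View pics/wrist9c.png

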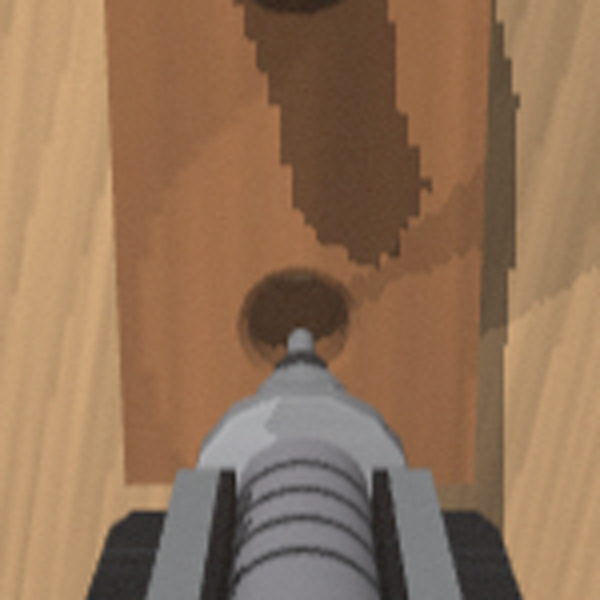

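Tip is about to enter, lined up within about 1 mm.

```bash

python3 -m creep '[[[0,0,0,-0.0008,0,0.005,0],[0,0,0,0,0,0.005,0],[0,0,0,0,0,0.005,0],[0,0,0,0,0,0.005,0]]]' | sed -n 2,4p
python3 -m creep '[[[0,0,0,0,0,0.004,0],[0,0,0,0,0,0.004,0],[0,0,0,0,0,0,0]]]' | sed -n 2,4p
python3 - <<'E'
from h import *
need([.5285,.182,.168],10.6)
E
```

```text
eef_pos: [0.529, 0.182, 0.2227]
tool_rot: [-0.0, 0.996, 0.092, 0.003]
contact_force: [-0.2, -0.1, -1.9]
eef_pos: [0.5284, 0.1816, 0.2122]
tool_rot: [0.0, 0.996, 0.092, 0.001]
contact_force: [0.1, 0.6, -1.3]
pos [0.5284 0.1816 0.2122] yaw 10.52 F [ 0.08  0.63 -1.34] w 0.19 t 17.1167
shift tool [ 0.     -0.0004  0.0442]
turn tool [ 0.0006 -0.0029 -0.0014]
```

```bash

python3 -m creep '[[[0,0,0,0,-0.0004,0.004,0],[0,0,0,0,0,0.004,0],[0,0,0,0,0,0.004,0]]]' | sed -n 2,4p
python3 -m creep '[[[0,0,0,0,0,0.004,0],[0,0,0,0,0,0.003,0],[0,0,0,0,0,0.003,0]]]' | sed -n 2,4p
python3 -m creep '[[[0,0,0,0,0,0.003,0],[0,0,0,0,0,0.003,0]]]' | sed -n 2,4p
python3 - <<'E'
from h import *
need([.5285,.182,.168],10.6)
E
```

```text
eef_pos: [0.5289, 0.1824, 0.1999]
tool_rot: [-0.0, 0.996, 0.092, 0.002]
contact_force: [0.2, -0.1, -1.1]
eef_pos: [0.5289, 0.1823, 0.1886]
tool_rot: [-0.0, 0.996, 0.092, 0.002]
contact_force: [0.6, -0.4, -0.9]
eef_pos: [0.5289, 0.1823, 0.1819]
tool_rot: [-0.0, 0.996, 0.092, 0.002]
contact_force: [0.5, 0.1, -2.1]
pos [0.5289 0.1823 0.1819] yaw 10.52 F [ 0.51  0.12 -2.13] w 0.186 t 17.7833
shift tool [-0.0005  0.0002  0.0139]
turn tool [ 0.0002 -0.0041 -0.0015]
```

```bash

python3 -m creep '[[[0,0,0,0,0,0.003,0],[0,0,0,0,0,0.003,0],[0,0,0,0,0,0.002,0]]]' | sed -n 2,4p
python3 -m creep '[[[0,0,0,0,0,0.0015,0]]]' | sed -n 2,4p
python3 -m creep '[[[0,0,0,0,0,0.001,0]]]' | sed -n 2,4p
python3 - <<'E'
from h import *
need([.5285,.182,.168],10.6)
E
```

```text
eef_pos: [0.5289, 0.1823, 0.1728]
tool_rot: [-0.0, 0.996, 0.092, 0.002]
contact_force: [0.3, 0.4, -1.4]
eef_pos: [0.5289, 0.1823, 0.171]
tool_rot: [-0.0, 0.996, 0.092, 0.002]
contact_force: [-0.0, -0.5, -1.5]
eef_pos: [0.5289, 0.1823, 0.1698]
tool_rot: [-0.0, 0.996, 0.092, 0.002]
contact_force: [0.9, 0.0, -1.9]
pos [0.5289 0.1823 0.1698] yaw 10.51 F [ 0.85  0.05 -1.9 ] w 0.191 t 18.2
shift tool [-0.0004  0.0002  0.0018]
turn tool [ 0.0003 -0.0036 -0.0015]
```

```bash

python3 -m creep '[[[0,0,0,0,0,0.001,0]]]' | sed -n 2,4p
python3 -m creep '[[[0,0,0,0,0,0.0008,0]]]' | sed -n 2,4p
python3 -m creep '[[[0,0,0,0,0,0.0006,0]]]' | sed -n 2,4p

```

```text
eef_pos: [0.5289, 0.1823, 0.1687]
tool_rot: [-0.0, 0.996, 0.092, 0.002]
contact_force: [0.1, -0.4, -1.8]
eef_pos: [0.5289, 0.1823, 0.1678]
tool_rot: [-0.0, 0.996, 0.092, 0.002]
contact_force: [-0.4, -0.1, -1.4]
eef_pos: [0.529, 0.1823, 0.1675]
tool_rot: [0.0, 0.996, 0.092, 0.002]
contact_force: [-2.7, -1.0, 7.0]
```

The collar touched down at TCP z 0.1675, the same height as at the grasp, so there was no slip. Releasing.

```bash

python3 -m creep '[[[0,0,0,0,0,-0.0003,0],[0,0,0,0,0,0,0.0854],[0,0,0,0,0,0,0.0854],[0,0,0,0,0,0,0.0854],[0,0,0,0,0,0,0.0854],[0,0,0,0,0,0,0.0854],[0,0,0,0,0,0,0.0854],[0,0,0,0,0,0,0.0854],[0,0,0,0,0,0,0.0854]]]' 
python3 - <<'E'
from h import *
need([.529,.182,.29],10.6)
c=cam('wrist'); save(c,'wrist10.png')
E
```

```text
t: 19.2
eef_pos: [0.5301, 0.183, 0.1691]
tool_rot: [-0.0, 0.996, 0.092, 0.004]
contact_force: [-0.1, 0.1, 0.2]
gripper_width: 1.001
pos [0.5301 0.183  0.1691] yaw 10.51 F [-0.07  0.13  0.24] w 1.001 t 19.2
shift tool [-0.0004  0.0007 -0.1209]
turn tool [-0.0003 -0.0072 -0.0016]
```

View pics/wrist10.png

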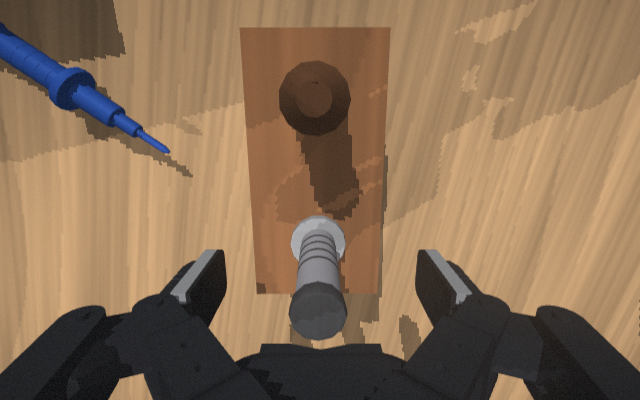

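The punch stands upright and free, with its collar at (318,242) and cap at (318,310). I'll withdraw upward.

```bash

python3 -m creep '[[[0,0,0,0,0,-0.006,0.0854],[0,0,0,0,0,-0.012,0.0854],[0,0,0,0,0,-0.015,0.0854],[0,0,0,0,0,-0.015,0.0854],[0,0,0,0,0,-0.015,0.0854],[0,0,0,0,0,-0.015,0.0854],[0,0,0,0,0,-0.015,0.0854],[0,0,0,0,0,-0.015,0.0854],[0,0,0,0,0,0,0.0854],[0,0,0,0,0.03,0,0.0854],[0,0,0,0,0.03,0,0.0854],[0,0,0,0,0.03,0,0.0854],[0,0,0,0,0,0,0.0854],[0,0,0,0,0,0,0.0854],[0,0,0,0,0,0,0.0854]]]' 
python3 - <<'E'
from h import *
for n in ('wrist','scene','top'):
    c=cam(n); save(c,n+'11.png')
    P=pts(c)
    if n=='wrist':
        m=(P[...,2]>.137)&(P[...,2]<.15)&(abs(P[...,0]-.529)<.03)&(abs(P[...,1]-.182)<.03); print('cap',m.sum(),P[m].mean(0),P[m].min(0),P[m].max(0)); print(proj(c,[.5287,.182,.078]))
    if n=='top':
        import pickle; t0=pickle.load(open('top0.pkl','rb')); d=cv2.absdiff(c['color'],t0['color']).max(2); print('diff panel/stand',(d[130:215,365:470]>40).sum(),(d[150:215,240:330]>40).sum(),(d[110:145,310:360]>40).sum())
E
```

```text
t: 20.5
eef_pos: [0.5457, 0.0936, 0.2929]
tool_rot: [-0.002, 0.996, 0.094, 0.007]
contact_force: [-0.7, 0.4, 1.3]
gripper_width: 0.997
cap 829 [0.52950824 0.18172084 0.14179097] [0.51926619 0.17151763 0.1372388 ] [0.53965404 0.19187441 0.14400615]
(np.float64(316.437349011529), np.float64(82.03585458388771))
diff panel/stand 2568 428 1175
```

View pics/wrist11.png

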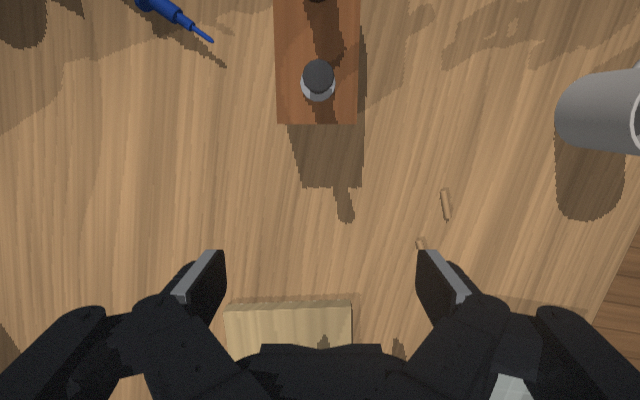

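View pics/scene11.png

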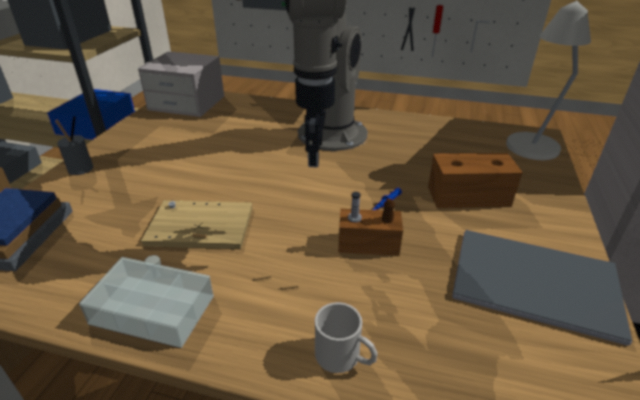

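The cap is back within 1 mm of where it started and at the same height. The bystanders look undisturbed; the pixel differences in the top view come from the arm and its shadow. Handing in.

```bash
python3 -c "
from station import hand_in
print(hand_in())"
```

```text
the job is handed in; nothing more can be done
None
```

I tripped the steel-collared punch on the pencil cross, set it back in its original hole (the small stand's −y hole), let go, and handed the job in at about 20.6 s. No verdict is reported.

- **Trip:** The bit touched the panel at about TCP z 0.180. The net push peaked at about 12.7 N, then fell steadily to 3–4 N. I read that as the nose about 9.5 mm in, short of the end stop. I could not read the nose joint directly, so the trip rests on this force curve. The wrist picture showed the tip on the crossing, with the tool axis within about 1 mm of the cross position I measured.
- **Return:** The collar met the stand at the same arm height as at the grasp (0.1675 against 0.1676 m), so the punch did not slip in the grip. After release its cap was within 1 mm of its starting place and at its starting height (0.142 m), and it looked upright. The gripper is well clear of it.
- **Bystanders:** The cup, dowels on the desk, awl, cam lock and blue look-alike looked unmoved in the last pictures. I only compared these by eye. The before/after pixel check of the top view showed differences at the panel, stand and desk dowels, and I put those down to the arm and its shadow without examining that picture.

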